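Dry run of the plaster vibrator with the dead-man plunger held at half travel

TASK

Give the plaster vibrator a dry run: nest the empty white mixing cup upright and fully down in the black carrier cup on its table and let go of it. Then press the yellow dead-man plunger down with the fingers to half its travel, so that the green band of its stem is at the mouth of the steel collar, never all the way in, and finish while still holding it there. Leave the blue cup, the red-lidded tin and the dental model where they are.

Things in the scene. Friction and masses are not known exactly. Their poses are not given: they have to be found in the camera images.
- white_cup: White mixing cup, loose, empty, 40 g, upright; 66 mm tall, wall 2.5 mm, hollow and open at the top. Outside: tapers from 34 mm diameter at the foot to 52 mm at 44 mm height, then steps out to a straight collar, 60 mm diameter, from 45 mm up to the rim. Origin: centre of underside, z up. Nested, its step rests on the lower cup's rim, so it sits 21 mm higher; sideways play 1.5 mm.
- blue_cup: Blue cup of the same shape and size, loose, standing upright; a bystander, to be left alone. Origin at the centre of its underside.
- carrier_cup (a point): Black cup of the same shape and size, fixed upright on the round rubber table of the vibrator; its underside is 60 mm and its rim 126 mm above the work surface. Point at the centre of its underside, axes as the vibrator's.
- vibrator: Grey plaster vibrator, fixed to the work surface, housing 130 x 220 mm, top face 50 mm high. Origin at the centre of its underside, z up. The carrier cup's axis is at its y = -60 mm, the plunger's axis at its y = +70 mm, both at its x = 0.
- deadman (a joint): Travel of the yellow dead-man plunger in m: 0 up (released), growing straight down to 0.024 at the stop. Half travel is 0.012; the green band of the stem is at the collar mouth from 0.008 to 0.016 (white before, red beyond). A spring pushes back: 4 N at 0, 7 N at 0.012, 10 N at 0.024; it returns when let go.
- cap_top (a point): Centre of the flat top (40 mm diameter) of the plunger's yellow mushroom cap (46 mm diameter, 14 mm thick), moving with it; 99 mm above the work surface when released, 87 mm at half travel.
- paste_tin: Round tin with a red lid, 58 mm diameter, 26 mm tall, loose; a bystander. Origin at the centre of its underside.
- model_upper: Blue-grey dental arch model on a white plaster base, 58 x 68 x 28 mm, loose; a bystander. Origin at the centre of its underside.
There are look-alikes about, which are no part of the job. What is shaped like the white_cup but turquoise is not meant.

How it is judged:
By the outcome, as a careful person would: the job done as asked, in the order asked, and still so for the second after the job is handed in, while the arm keeps its last pose, push and grip.
It also fails if it takes over 45 s, if anything falls off the work surface, if the arm or the gripper's body presses on something with over 40 N, if the wrist force passes 120 N, or if a joint passes its speed limit or range.

ROBOT

A 6-joint arm with a two-finger parallel gripper is mounted at the origin on a cart in front of the work surface, level with it; the furniture and walls round the work are solid. World frame = base frame: x ahead of the robot, y to its left, z up, the work surface at z = 0. Lengths are in mm, angles in degrees, forces in N, time in s.
With the tool pointing down it reaches from about 300 to 850 mm from the base axis. Payload 4.2 kg.
Tool frame: the origin (TCP) lies midway between the tips of the shut fingers; the grasp point (between the pads) lies 19 mm behind it (pinch_z is the distance from the TCP to the grasp point, in mm); z points along the fingers, y is the line along which they close (so a half turn about z gives the same grasp; the last joint's range is limited). The gripper opens to 91 mm and grips with 3 to 60 N. Pads are 32 mm wide; open, the fingers measure 118 mm over their backs; the gripper's body (76 mm by 178 mm) begins 60 mm behind the grasp point.
Start: joints at [72.422, 18.312, 89.639, -0, 72.044, -1.146], TCP at [162.661, 551.529, 213.976] pointing down, gripper open.
Joint ranges: [-177.97, 177.97], [-48.28, 115.42], [12.27, 149.76], [-77.06, 257.06], [2.81, 150.46], [-146.56, 146.56]. Speed limits (degrees/s): [147.25, 147.25, 180, 180, 180, 180].

INTERFACE

Orientations are given as [roll, pitch, yaw] about the fixed x, y, z axes, in that order (R = Rz(yaw) Ry(pitch) Rx(roll)).
In Python, from workcell import * gives the robot as it stands.
- The arm moves only by the tool step_arm, never from a script. Its argument "steps" is a list of rows, each a list of 7 numbers: the turn, a rotation vector about the tool's x, y, z in degrees, then the shift along the tool's x, y, z in mm, then the opening, from 0 (shut) to 1 (fully open). In form: [[rx, ry, rz, x, y, z, hand], ...]. A call has exactly 8 rows; each row shifts and turns the commanded pose from where the row before left it, along the tool's axes as they then stand; what a row does not reach is not made up. A row lasts 1/8 s, in which the tool goes at most 62.5 mm and 10.7 degrees, less where a joint would pass 70% of its speed; a pose out of reach is approached as far as the arm can. A call is refused whole if a number of a shift passes 62.5 or a number of a turn 10.7, either way. A call with a gripper value outside its range is refused whole. The fingers move at their own pace and stop on an object; "force" is the grip in N (left out, the last holds). Time passes only in rows, so rows that do not move let the fingers close, or fill a call up. It gives the time, the measured TCP pose, the force, the opening and the grip force at its end, in the units of the state.
- state(): the state, without advancing time (a new reading comes with each control period).
- grab_frame(name): name is "scene" or "top" or "wrist"; returns a dict with "image" (400x640x3 uint8, blue, green, red), "fovy" (degrees; the focal length in pixels is half the picture's height over the tangent of half this angle, whatever the lens; pixels are square), "cx", "cy" (the principal point, pixels), "dist" ([k1, k2, p1, p2, k3] as OpenCV has them; the pictures are not rectified), "origin" and "rotation" of the camera in the world; the wrist camera has in their place "tool_from_camera" (4x4, takes a point from camera to tool coordinates, whose origin is the TCP and whose axes are the flange's). Camera axes: x right, y down, z forward; pixel columns grow to the right and rows downward; lengths in mm; the calibration is good to about 2 mm. A picture is of the moment at which its call begins: read the wrist's pose just before it. There is no depth.
- job_done(): hands the job in; it is judged then, once.
The state is a dict: "time_s": time; "qpos": joint angles; "qvel": joint speeds; "effort": joint torques, N m; "ee_pos": TCP position; "ee_rot": TCP orientation; "force": force on the tool from outside, world axes, zero at the start; "torque": the same for the moment, N m; "gripper_width": finger opening in mm; "gripper_force": force on a finger pad.
Only numpy, scipy, OpenCV 4.12 (cv2) and the standard library are available. Lean on these libraries where they do the work, as an engineer would, in place of code of your own. Each camera call takes 0.05 s, during which the arm holds its last target. There are 200 camera calls.

## Working session

There is one attempt and no reset: what is moved stays moved. The work goes in short steps, Python scripts to look and compute and a tool call to move; the robot and the scene stay as the last step left them, time stands still between calls to the robot, and variables do not carry over. Pictures are saved under pics/ and viewed, at most 10 in all, crops included, and the job is handed in when it is done.

Besides the shell and the picture viewer there is one more tool, called as name([rows], argument=value, ...), one row to a line, values as JSON. step_arm: Moves the arm, as the interface text tells. Its arguments: {"type":"object","properties":{"steps":{"type":"array","items":{"type":"array","items":{"type":"number"}}},"force":{"type":"number"}},"required":["steps"]}

```bash
mkdir -p pics; python3 - <<'E'
from workcell import *
import cv2,numpy as np
s=state();print(s)
for n in("scene","top","wrist"):
    f=grab_frame(n);cv2.imwrite(f"pics/{n}0.png",f["image"])
    print(n,{k:np.round(v,4).tolist() if k!='image' else 0 for k,v in f.items()})
E
```

```text
{'time_s': 0.0, 'qpos': array([ 7.24213145e+01,  1.83512130e+01,  8.97059382e+01,  1.10627329e-03,
        7.20434956e+01, -1.14560688e+00]), 'qvel': array([-0.04524735, -0.01589491,  0.02916064, -0.01237718, -0.00407937,
       -0.00035073]), 'effort': array([-5.27826614e-04, -4.12468350e+01, -2.31968290e+01,  7.26736570e-02,
        4.59161145e-02, -1.42457034e-04]), 'ee_pos': array([162.50386551, 551.03703516, 213.12774082]), 'ee_rot': array([-1.79899394e+02, -3.06383529e-03,  1.63566577e+02]), 'force': array([-0.21700718,  0.54277755,  0.1745519 ]), 'torque': array([-0.02390632, -0.05535299, -0.00828431]), 'gripper_force': 0.0, 'gripper_width': 91.12242350485779}
scene {'image': 0, 'fovy': 45.6714, 'cx': 326.6316, 'cy': 202.7112, 'dist': [-0.0144, 0.0, 0.0, 0.0, 0.0], 'origin': [47.8399, -801.5603, 743.2248], 'rotation': [-123.3603, 0.6761, -34.2975]}
top {'image': 0, 'fovy': 55.2304, 'cx': 320.1288, 'cy': 198.6764, 'dist': [-0.0682, 0.0, 0.0, 0.0, 0.0], 'origin': [398.9163, 32.2683, 1242.8163], 'rotation': [-170.805, -1.334, -89.576]}
wrist {'image': 0, 'fovy': 70.3029, 'cx': 317.5461, 'cy': 204.5066, 'dist': [-0.0427, 0.0, 0.0, 0.0, 0.0], 'tool_from_camera': [[-0.0009, -0.9575, -0.2885, 82.1036], [1.0, -0.0009, 0.0, -0.8271], [-0.0003, -0.2885, 0.9575, -170.3069], [0.0, 0.0, 0.0, 1.0]]}
```

View pics/scene0.png

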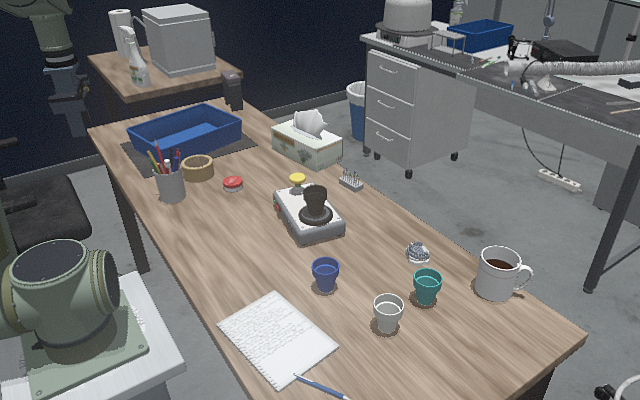

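View pics/top0.png

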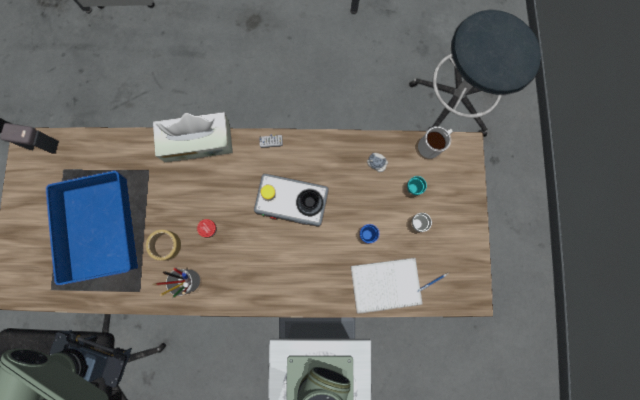

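The scene picture shows the white cup at (388,314), the carrier at (316,203) and the yellow cap at (298,178). In the top picture they are at (421,223), (309,202) and (268,191). I'll triangulate from these.

```bash
cat >h.py <<'E'
import cv2,numpy as np
from scipy.spatial.transform import Rotation as R
def cam(f,s=None):
    h=f["image"].shape[0]; F=h/2/np.tan(np.radians(f["fovy"]/2))
    K=np.array([[F,0,f["cx"]],[0,F,f["cy"]],[0,0,1.]])
    if "origin" in f:
        rr=np.asarray(f["rotation"]); M=R.from_euler("xyz",rr,degrees=True).as_matrix() if rr.size==3 else rr
        o=np.asarray(f["origin"])
    else:
        T=np.asarray(f["tool_from_camera"]); Rt=R.from_euler("xyz",s["ee_rot"],degrees=True).as_matrix()
        M=Rt@T[:3,:3]; o=Rt@T[:3,3]+s["ee_pos"]
    return K,np.asarray(f["dist"]),M,o
def ray(c,p):
    K,d,M,o=c; u=cv2.undistortPoints(np.array([[p]],float),K,d)[0,0]
    v=M@np.array([u[0],u[1],1]); return o,v/np.linalg.norm(v)
def onz(c,p,z):
    o,v=ray(c,p); return o+v*(z-o[2])/v[2]
def proj(c,P):
    K,d,M,o=c; return cv2.projectPoints((np.atleast_2d(P)-o)@M,np.zeros(3),np.zeros(3),K,d)[0][:,0]
def tri(cs,ps):
    A=np.zeros((3,3));b=np.zeros(3);rs=[ray(c,p) for c,p in zip(cs,ps)]
    for o,v in rs: Q=np.eye(3)-np.outer(v,v);A+=Q;b+=Q@o
    X=np.linalg.solve(A,b);return X,[round(float(np.linalg.norm(np.cross(X-o,v))),1) for o,v in rs]
E
python3 - <<'E'
from workcell import *
from h import *
fs=grab_frame("scene");ft=grab_frame("top");cs,ct=cam(fs),cam(ft)
for n,a,b,z in [("white rim",(389,301),(421.5,222),66),("carrier rim",(316,190),(309.5,201.5),126),("cap",(298,177),(268,191),99)]:
    print(n,tri([cs,ct],[a,b]),onz(ct,b,z),onz(cs,a,z))
a=cv2.resize(fs["image"][150:345,260:460],None,fx=3,fy=3,interpolation=2)
b=cv2.resize(ft["image"][160:260,250:440],None,fx=3,fy=3,interpolation=2)
cv2.imwrite("pics/c1.png",a);cv2.imwrite("pics/c2.png",b)
E
```

```text
white rim (array([ 519.96348623, -310.7697079 ,   68.59600624]), [1.0, 1.0]) [ 519.40027785 -310.98845863   66.        ] [ 522.74518015 -309.19582342   66.        ]
carrier rim (array([574.50471612,  37.01570227, 128.5315086 ]), [4.2, 4.2]) [571.13645178  38.94847042 126.        ] [580.84306186  39.29947092 126.        ]
cap (array([606.06538988, 166.44411287,  94.28094222]), [1.0, 1.0]) [606.15226491 165.45425419  99.        ] [600.99428383 159.68625395  99.        ]
```

View pics/c1.png

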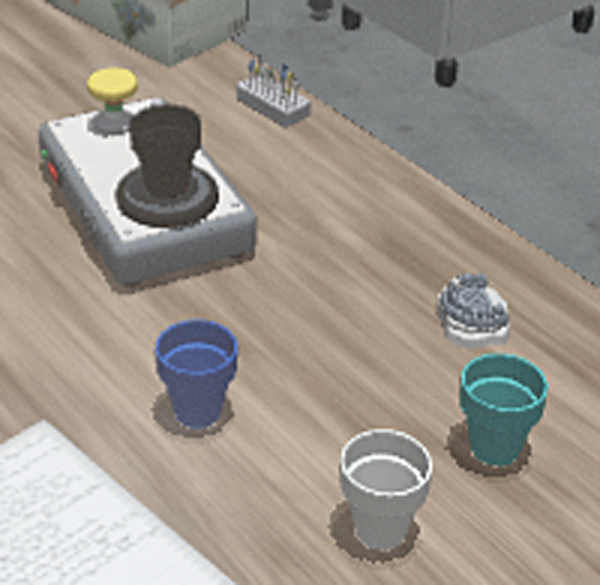

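View pics/c2.png

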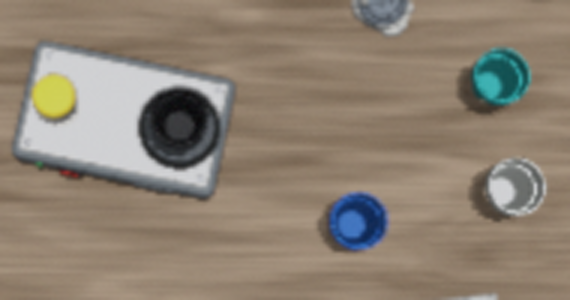

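In the crops the white rim centre is at about (422,222) in the top view and the carrier rim at (309.7,202). White cup is near (521,-310) and carrier near (572,39). The cap is near (606,165). I'll approach the white cup with the fingers closing along world y, which keeps them clear of the turquoise cup.

step_arm([
  [0,0,-8.2,0,0,-25,1],
  [0,0,-8.2,0,0,-25,1],
  [0,0,0,-18,-43,0,1],
  [0,0,0,-18,-43,0,1],
  [0,0,0,-18,-43,0,1],
  [0,0,0,-18,-43,0,1],
  [0,0,0,-18,-43,0,1],
  [0,0,0,-18,-43,0,1],
])

```text
time_s: 1.25
ee_pos: [270.8, 292.0, 264.0]
ee_rot: [180.0, 0.0, 180.0]
force: [1.9, 0.1, 0.1]
gripper_width: 91.3
gripper_force: 0.0
```

step_arm([
  [0,0,0,-18,-43,0,1],
  [0,0,0,-18,-43,0,1],
  [0,0,0,-18,-43,0,1],
  [0,0,0,-18,-43,0,1],
  [0,0,0,-18,-43,0,1],
  [0,0,0,-18,-43,0,1],
  [0,0,0,-18,-43,0,1],
  [0,0,0,-18,-43,0,1],
])

```text
time_s: 2.25
ee_pos: [414.7, -52.2, 264.0]
ee_rot: [180.0, 0.0, 179.9]
force: [0.7, 0.4, 0.9]
gripper_width: 91.5
gripper_force: 0.0
```

step_arm([
  [0,0,0,-18,-43,0,1],
  [0,0,0,-18,-43,0,1],
  [0,0,0,-18,-43,0,1],
  [0,0,0,-18,-43,0,1],
  [0,0,0,-18,-43,0,1],
  [0,0,0,-18,-43,0,1],
  [0,0,0,0,0,0,1],
  [0,0,0,0,0,0,1],
])

```text
time_s: 3.25
ee_pos: [521.8, -308.1, 263.5]
ee_rot: [179.9, -0.1, 180.0]
force: [0.7, 0.4, 0.1]
gripper_width: 91.0
gripper_force: 0.0
```

```bash
cat >look.py <<'E'
import sys,pickle
from workcell import *
from h import *
s=state();f=grab_frame("wrist");pickle.dump((s,f),open(sys.argv[1]+".pkl","wb"))
cv2.imwrite(f"pics/{sys.argv[1]}.png",f["image"]);print(s["time_s"],s["ee_pos"],s["ee_rot"],s["qpos"])
E
python3 look.py w1
```

```text
3.25 [ 521.75518018 -308.12705429  263.465801  ] [ 1.79925739e+02 -6.10133237e-02  1.79956586e+02] [-3.16691100e+01  1.97804999e+01  8.03359649e+01  3.17237000e-02
  7.99744292e+01 -1.21631204e+02]
```

step_arm([
  [0,0,0,0,0,25,1],
  [0,0,0,0,0,30,1],
  [0,0,0,0,0,30,1],
  [0,0,0,0,0,25,1],
  [0,0,0,0,0,0,1],
  [0,0,0,0,0,0,1],
  [0,0,0,0,0,0,1],
  [0,0,0,0,0,0,1],
])

```text
time_s: 4.3
ee_pos: [522.6, -308.9, 154.9]
ee_rot: [-180.0, 0.1, 180.0]
force: [0.1, -0.5, 0.4]
gripper_width: 91.2
gripper_force: 0.0
```

```bash
python3 look.py w2; python3 - <<'E'
import cv2,numpy as np
a=cv2.imread('pics/w1.png');b=cv2.imread('pics/w2.png')
cv2.imwrite('pics/w12.png',cv2.resize(np.vstack([a[:,120:520],b[:,120:520]]),(400,800))) 
cv2.imwrite('pics/w12.png',np.hstack([a[:,120:520],b[:,120:520]]))
E
```

```text
4.3 [ 522.55311336 -308.85691836  154.93601324] [-1.79952563e+02  8.96721912e-02  1.79966526e+02] [-3.16746082e+01  2.34580788e+01  9.05358395e+01  7.29121620e-03
  6.59048538e+01 -1.21644067e+02]
```

View pics/w12.png

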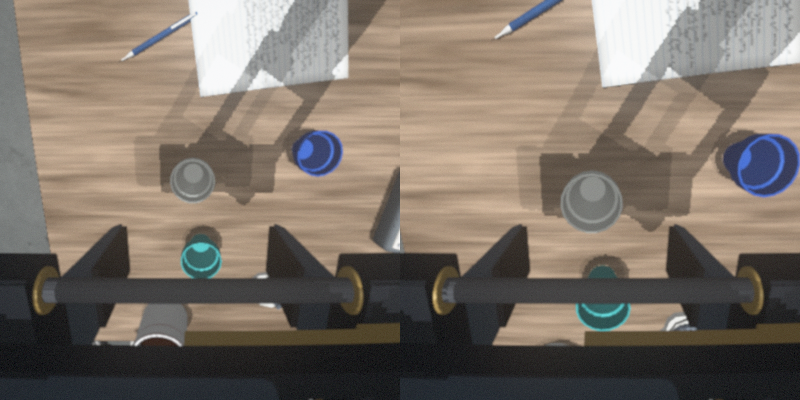

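White cup rim, full-image pixels: w1 centre (312.5,179.5), w2 centre (311.5,201.5).

```bash
python3 - <<'E'
from h import *
import pickle
W=[pickle.load(open(n+".pkl","rb")) for n in("w1","w2")];C=[cam(f,s) for s,f in W]
P=[(312.5,179.5),(311.5,201.5)]
print(tri(C,P),[onz(c,p,66) for c,p in zip(C,P)])
# radius check
c=C[1];print(onz(c,(281,201.5),66),onz(c,(342,201.5),66))
E
```

```text
(array([ 515.88527841, -315.34670998,   64.69278599]), [0.1, 0.1]) [array([ 515.62151967, -315.23881224,   66.        ]), array([ 515.49789598, -315.40181179,   66.        ])]
[ 515.45918378 -344.41125533   66.        ] [ 515.53364482 -286.41416278   66.        ]
```

step_arm([
  [0,0,0,6.5,-6,0,1],
  [0,0,0,0,0,20,1],
  [0,0,0,0,0,25,1],
  [0,0,0,0,0,25,1],
  [0,0,0,0,0,24,1],
  [0,0,0,0,0,15,1],
  [0,0,0,0,0,5,1],
  [0,0,0,0,0,0,1],
])

```text
time_s: 5.35
ee_pos: [515.8, -314.9, 40.2]
ee_rot: [-180.0, 0.0, 180.0]
force: [-0.8, 0.7, -0.4]
gripper_width: 91.3
gripper_force: 0.0
```

step_arm([
  [0,0,0,0,0,0,0.5],
  [0,0,0,0,0,0,0.5],
  [0,0,0,0,0,0,0.5],
  [0,0,0,0,0,0,0.5],
  [0,0,0,0,0,0,0.5],
  [0,0,0,0,0,0,0.5],
  [0,0,0,0,0,0,0.5],
  [0,0,0,0,0,0,0.5],
], force=10)

```text
time_s: 6.35
ee_pos: [515.9, -314.8, 40.2]
ee_rot: [-180.0, 0.0, 180.0]
force: [-0.3, -0.2, 2.7]
gripper_width: 59.9
gripper_force: 10.0
```

step_arm([
  [0,0,0,0,0,-10,0.5],
  [0,0,0,0,0,-20,0.5],
  [0,0,0,0,0,-30,0.5],
  [0,0,0,0,0,-30,0.5],
  [0,0,0,0,0,-30,0.5],
  [0,0,0,0,0,-30,0.5],
  [0,0,0,0,0,-30,0.5],
  [0,0,0,0,0,-20,0.5],
])

```text
time_s: 7.35
ee_pos: [515.8, -314.7, 241.8]
ee_rot: [-180.0, 0.1, 180.0]
force: [0.3, -0.1, -0.8]
gripper_width: 59.1
gripper_force: 10.0
```

step_arm([
  [0,0,0,-6,20,0,0.5],
  [0,0,0,-12,40,0,0.5],
  [0,0,0,-12,45,0,0.5],
  [0,0,0,-12,45,0,0.5],
  [0,0,0,-12,45,0,0.5],
  [0,0,0,-12,45,0,0.5],
  [0,0,0,-12,40,0,0.5],
  [0,0,0,-6,20,0,0.5],
])

```text
time_s: 8.35
ee_pos: [599.2, -11.7, 238.6]
ee_rot: [180.0, -0.1, -179.9]
force: [0.6, 0.4, 0.2]
gripper_width: 59.6
gripper_force: 10.0
```

step_arm([
  [0,0,0,-12,40,0,0.5],
  [0,0,0,0,14,0,0.5],
  [0,0,0,0,0,0,0.5],
  [0,0,0,0,0,0,0.5],
  [0,0,0,0,0,0,0.5],
  [0,0,0,0,0,0,0.5],
  [0,0,0,0,0,0,0.5],
  [0,0,0,0,0,0,0.5],
])

```text
time_s: 9.35
ee_pos: [611.9, 39.1, 240.0]
ee_rot: [180.0, 0.0, 180.0]
force: [0.1, -0.2, -0.2]
gripper_width: 60.0
gripper_force: 10.0
```

```bash
python3 look.py w3
```

```text
9.35 [611.87598767  39.1210909  239.95314548] [1.79994517e+02 2.15139902e-03 1.79954038e+02] [ 2.58063248e+00  2.09934855e+01  8.18411440e+01  5.51685855e-03
  7.71629701e+01 -8.73746316e+01]
```

step_arm([
  [0,0,0,0,0,-20,0.5],
  [0,0,0,0,0,-25,0.5],
  [0,0,0,0,0,-25,0.5],
  [0,0,0,0,0,-20,0.5],
  [0,0,0,0,0,0,0.5],
  [0,0,0,0,0,0,0.5],
  [0,0,0,0,0,0,0.5],
  [0,0,0,0,0,0,0.5],
])

```text
time_s: 10.4
ee_pos: [611.7, 39.3, 329.1]
ee_rot: [180.0, -0.1, 180.0]
force: [-0.2, 0.4, -1.0]
gripper_width: 59.6
gripper_force: 10.0
```

```bash
python3 look.py w4; python3 - <<'E'
import cv2,numpy as np
a=cv2.imread('pics/w3.png');b=cv2.imread('pics/w4.png')
cv2.imwrite('pics/w34.png',np.hstack([a[:,160:560],b[:,160:560]]))
E
```

```text
10.4 [611.65728065  39.2500484  329.11975875] [ 1.79999194e+02 -8.23364058e-02  1.79967311e+02] [ 2.59403653e+00  1.94317170e+01  7.17244426e+01  4.57946255e-03
  8.89260533e+01 -8.73733628e+01]
```

View pics/w34.png

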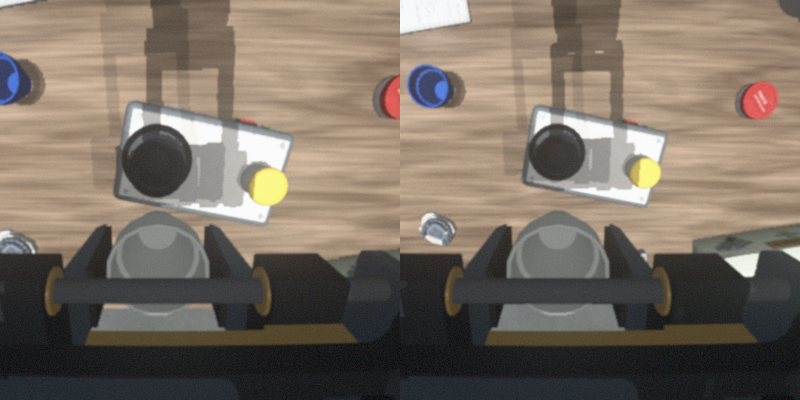

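w3 shows the carrier near (317,160) and the cap near (428,186). In w4 they are near (317,152) and (405,172). I'll enlarge the carrier to separate its rim from the rubber table, and measure the cap by colour.

```bash
python3 - <<'E'
from h import *
import pickle
W=[pickle.load(open(n+".pkl","rb")) for n in("w3","w4")];C=[cam(f,s) for s,f in W]
T=[];P=[];Z=[]
for (s,f) in W:
    im=f["image"];hsv=cv2.cvtColor(im,cv2.COLOR_BGR2HSV)
    m=cv2.inRange(hsv,(20,120,120),(35,255,255));m[230:]=0
    n,l,st,ce=cv2.connectedComponentsWithStats(m);i=1+np.argmax(st[1:,4]);P.append(ce[i]);print(st[i],ce[i])
    c=im[110:210,270:370].astype(float);c=np.clip(c*3,0,255).astype(np.uint8)
    T.append(cv2.resize(c,(400,400),interpolation=cv2.INTER_CUBIC))
print(tri(C,P),[onz(c,p,97) for c,p in zip(C,P)])
cv2.imwrite("pics/car.png",np.hstack(T))
E
```

```text
[410 168  38  37 338] [428.00887574 186.03550296]
[390 158  30  29 321] [402.06853583 172.48909657]
(array([595.79827704, 150.95287959, 128.57450071]), [1.0, 1.0]) [array([602.23857518, 164.05492768,  97.        ]), array([602.39495276, 160.02890725,  97.        ])]
```

View pics/car.png

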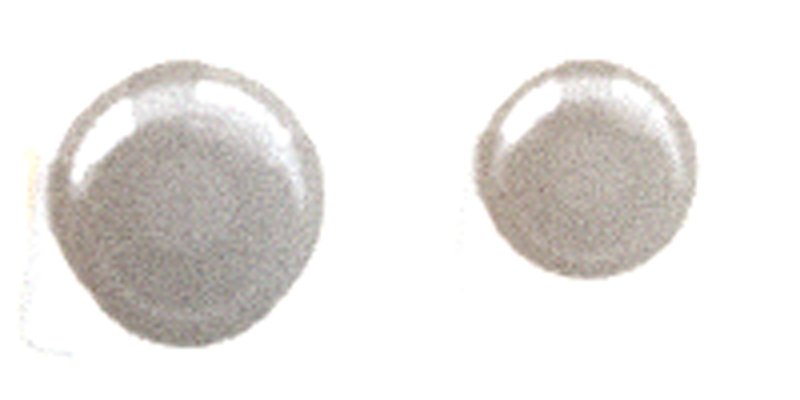

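```bash
python3 - <<'E'
from h import *
import pickle
from scipy.optimize import minimize
W=[pickle.load(open(n+".pkl","rb")) for n in("w3","w4")];C=[cam(f,s) for s,f in W]
P=[(428.7,186.2),(404.7,172.2)]
print("cap",tri(C,P),[onz(c,p,94) for c,p in zip(C,P)])
M=[]
for s,f in W:
    m=(f["image"].max(2)<85).astype(np.uint8);m[215:]=0;m[:100]=0
    n,l,st,ce=cv2.connectedComponentsWithStats(m);k=l[158,317];h=(l==k).astype(np.uint8)
    h=cv2.morphologyEx(h,cv2.MORPH_OPEN,np.ones((7,7),np.uint8))
    c,_=cv2.findContours(h,cv2.RETR_EXTERNAL,cv2.CHAIN_APPROX_NONE);h=cv2.drawContours(h*0,[max(c,key=cv2.contourArea)],-1,1,-1)
    M.append(h);print(cv2.boundingRect(h))
t=np.linspace(0,2*np.pi,90)
def cost(v):
    x,y,zr,rt,zt=v;e=0
    for c,m in zip(C,M):
        g=np.zeros((400,640),np.uint8)
        for r,z in((30,zr),(rt,zt)):
            q=proj(c,np.c_[x+r*np.cos(t),y+r*np.sin(t),0*t+z]);cv2.fillPoly(g,[np.int32(np.round(q*256))],255,cv2.LINE_AA,8)
        e+=np.abs(g/255.-m).sum()
    return e
for z0 in(115,126,135):
    r=minimize(cost,[570,38,z0,42,57],method="Nelder-Mead",options=dict(initial_simplex=np.array([[570,38,z0,42,57]]*6)+np.vstack([np.zeros(5),np.diag([6,6,8,4,4])]),maxiter=800));print(r.x.round(1),r.fun)
E
```

```text
cap (array([599.96242908, 160.46412331, 107.84711031]), [0.1, 0.1]) [array([603.12791002, 166.08287233,  94.        ]), array([602.50866763, 164.73866484,  94.        ])]
(280, 125, 71, 72)
(288, 125, 56, 55)
[581.8  36.7 105.6  40.4  57.2] 897.5254901960785
[584.1  36.8  97.1  39.4  55.9] 883.2862745098039
[573.5  37.3 138.8  28.3  62.2] 908.878431372549
```

```bash
python3 - <<'E'
from h import *
import pickle
T=[]
for n in("w3","w4"):
    s,f=pickle.load(open(n+".pkl","rb"));c=cv2.GaussianBlur(f["image"],(0,0),.7)[115:205,270:360].min(2).astype(float)
    print(np.percentile(c,[2,20,50,70]))
    c=np.clip((c-15)*5,0,255).astype(np.uint8);T.append(cv2.resize(c,(400,400),interpolation=cv2.INTER_CUBIC))
cv2.imwrite("pics/car2.png",np.hstack(T))
E
```

```text
[ 46.   54.   92.5 135. ]
[ 50.  62. 121. 141.]
```

View pics/car2.png

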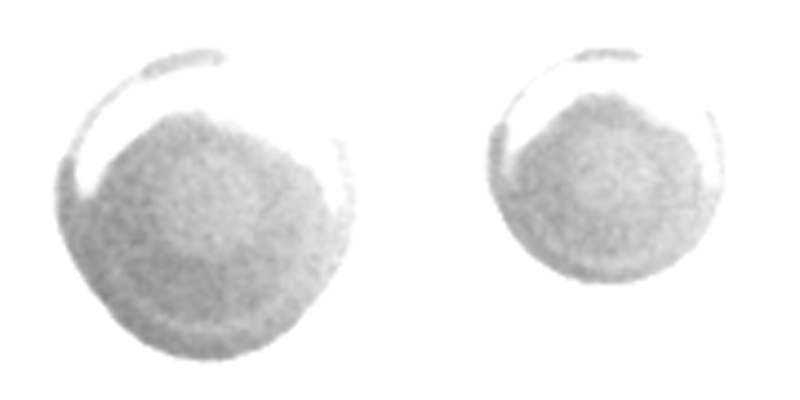

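The stretched crops show the silhouette bottom, which is the far rim, at (316,196) in w3. The near edge of the table is at row 126, and the table spans columns 282.8 to 349.2. In w4 the far edge is at row 178.7 and the near edge at row 125.8, with columns 289.9 to 343.

```bash
python3 - <<'E'
from h import *
import pickle
W=[pickle.load(open(n+".pkl","rb")) for n in("w3","w4")];C=[cam(f,s) for s,f in W]
print("near table",tri(C,[(316,126),(316.4,125.8)]))
for z in(126,60):print("far",z,[onz(c,p,z).round(1) for c,p in zip(C,[(316.1,196),(316.4,178.7)])])
for z in (50,60): print("near",z,[onz(c,p,z).round(1) for c,p in zip(C,[(316.1,126),(316.4,125.8)])])
for c,l,r in zip(C,(282.8,289.9),(349.2,343)):
    for z in(60,):
        print("sides",onz(c,(l,160),z)[1],onz(c,(r,160),z)[1])
# housing fit: white top face corners for axis direction
s,f=W[1];hsv=cv2.cvtColor(f["image"],cv2.COLOR_BGR2HSV)
from workcell import *
ft=grab_frame("top");ct=cam(ft);hs=cv2.cvtColor(ft["image"],cv2.COLOR_BGR2HSV)
m=cv2.inRange(hs,(0,0,0),(179,50,255));m[:165]=0;m[230:]=0;m[:,:245]=0;m[:,335:]=0
m|=cv2.inRange(hs,(20,120,120),(35,255,255))*(m.any())
k=cv2.morphologyEx(m,cv2.MORPH_OPEN,np.ones((5,5),np.uint8))
c=max(cv2.findContours(k,0,1)[0],key=cv2.contourArea);b=cv2.minAreaRect(c);q=cv2.boxPoints(b)
X=np.array([onz(ct,p,48) for p in q]);print(b);print(X.round(0),X.mean(0))
E
```

```text
near table (array([ 544.67428897,   35.36643739, -262.033019  ]), [0.4, 0.4])
far 126 [array([606. ,  36.9, 126. ]), array([605.5,  37. , 126. ])]
far 60 [array([623.8,  36.5,  60. ]), array([619. ,  36.7,  60. ])]
near 50 [array([537.5,  36.8,  50. ]), array([538.6,  36.9,  50. ])]
near 60 [array([537.3,  36.8,  60. ]), array([538.4,  36.9,  60. ])]
sides -4.334950017350785 77.45742244281777
sides -4.154565977284015 77.89542914079263
((294.0, 197.0), (64.0, 80.0), 90.0)
[[700. 219.  48.]
 [703. -38.  48.]
 [497. -38.  48.]
 [494. 212.  48.]] [598.43858284  88.56788158  48.        ]
```

Carrier centre is about (576.5, 37.3), and the rim height of 126 is confirmed because both views agree. Next I move above it and descend.

step_arm([
  [0,0,0,18,-1,0,0.5],
  [0,0,0,17.5,-1,10,0.5],
  [0,0,0,0,0,30,0.5],
  [0,0,0,0,0,35,0.5],
  [0,0,0,0,0,35,0.5],
  [0,0,0,0,0,30,0.5],
  [0,0,0,0,0,20,0.5],
  [0,0,0,0,0,10,0.5],
])

```text
time_s: 11.5
ee_pos: [575.8, 37.3, 158.7]
ee_rot: [180.0, -0.1, 180.0]
force: [0.6, 0.2, 0.1]
gripper_width: 59.6
gripper_force: 10.0
```

step_arm([
  [0,0,0,0,0,6,0.5],
  [0,0,0,0,0,6,0.5],
  [0,0,0,0,0,6,0.5],
  [0,0,0,0,0,5,0.5],
  [0,0,0,0,0,4,0.5],
  [0,0,0,0,0,3,0.5],
  [0,0,0,0,0,0,0.5],
  [0,0,0,0,0,0,0.5],
])

```text
time_s: 12.5
ee_pos: [576.5, 37.3, 130.1]
ee_rot: [180.0, 0.0, 180.0]
force: [-0.4, 0.6, -0.1]
gripper_width: 59.7
gripper_force: 10.0
```

Free so far. Now the last 10 mm, slowly.

step_arm([
  [0,0,0,0,0,2,0.5],
  [0,0,0,0,0,2,0.5],
  [0,0,0,0,0,2,0.5],
  [0,0,0,0,0,1,0.5],
  [0,0,0,0,0,1,0.5],
  [0,0,0,0,0,0.5,0.5],
  [0,0,0,0,0,0,0.5],
  [0,0,0,0,0,0,0.5],
])

```text
time_s: 13.5
ee_pos: [576.2, 37.7, 121.9]
ee_rot: [180.0, -0.0, 180.0]
force: [-2.3, 2.5, 4.3]
gripper_width: 59.6
gripper_force: 10.0
```

step_arm([
  [0,0,0,0.7,0.7,0,0.5],
  [0,0,0,0,0,0,0.5],
  [0,0,0,0,0,0.5,0.5],
  [0,0,0,0,0,0.5,0.5],
  [0,0,0,0,0,0,0.5],
  [0,0,0,0,0,0,0.5],
  [0,0,0,0,0,0,0.5],
  [0,0,0,0,0,0,0.5],
])

```text
time_s: 14.5
ee_pos: [576.2, 37.8, 121.7]
ee_rot: [-180.0, 0.1, 180.0]
force: [-3.1, 1.1, 9.3]
gripper_width: 59.5
gripper_force: 10.0
```

step_arm([
  [0,0,0,0,0,-0.5,0.55],
  [0,0,0,0,0,0,0.6],
  [0,0,0,0,0,0,0.7],
  [0,0,0,0,0,0,0.8],
  [0,0,0,0,0,0,0.9],
  [0,0,0,0,0,0,1],
  [0,0,0,0,0,0,1],
  [0,0,0,0,0,0,1],
])

```text
time_s: 15.5
ee_pos: [575.7, 38.0, 120.9]
ee_rot: [180.0, 0.0, 180.0]
force: [0.0, 0.3, 0.4]
gripper_width: 91.1
gripper_force: 0.0
```

step_arm([
  [0,0,0,0,0,-5,1],
  [0,0,0,0,0,-15,1],
  [0,0,0,0,0,-25,1],
  [0,0,0,0,0,-30,1],
  [0,0,0,0,0,-25,1],
  [0,0,0,-15,-10,0,0.5],
  [0,0,0,-20,-15,0,0],
  [0,0,0,0,0,0,0],
])

```text
time_s: 16.5
ee_pos: [611.8, 11.6, 219.5]
ee_rot: [-180.0, -0.1, 179.9]
force: [-0.2, -0.9, -1.3]
gripper_width: 64.2
gripper_force: 0.0
```

```bash
python3 look.py w5; python3 - <<'E'
from workcell import *
from h import *
import pickle
s,f=pickle.load(open("w5.pkl","rb"));g=grab_frame("scene")["image"][160:260,250:370]
cv2.imwrite("pics/m.png",np.hstack([f["image"][:,200:600],cv2.resize(g,(400,400),interpolation=2)]))
E
```

```text
16.5 [611.76362574  11.6140256  219.53291244] [-1.79984411e+02 -6.90793768e-02  1.79873079e+02] [ 1.91361549e-02  2.15164112e+01  8.39752394e+01 -1.59890388e-02
  7.45774689e+01 -8.98496913e+01]
```

View pics/m.png

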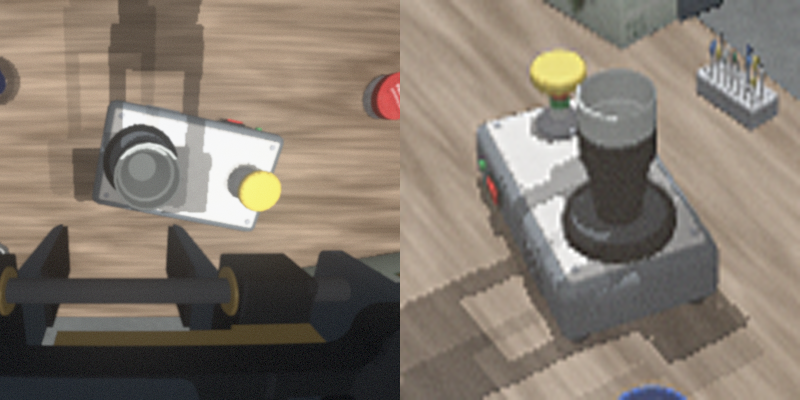

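The white cup sits upright and level in the carrier, with the step on the rim. In w5 the rim centre is at (348,174) and the cap at (459,190). I'll calibrate the cap position against the cup, whose position is now known.

```bash
python3 - <<'E'
from h import *
import pickle
s,f=pickle.load(open("w5.pkl","rb"));c=cam(f,s)
print("cup",onz(c,(348,174),147))
hsv=cv2.cvtColor(f["image"],cv2.COLOR_BGR2HSV);m=cv2.inRange(hsv,(18,90,70),(38,255,255));m[230:]=0
n,l,st,ce=cv2.connectedComponentsWithStats(m);i=1+np.argmax(st[1:,4]);x,y,w,h,a=st[i];print(st[i])
print("cap",onz(c,(x+w/2-.5,y+h/2-.5),94))
E
```

```text
cup [575.03795815  37.34146554 147.        ]
[ 438  171   44   41 1372]
cap [603.62060844 164.77535647  94.        ]
```

step_arm([
  [0,0,0,0,15,0,0],
  [0,0,0,0,30,0,0],
  [0,0,0,1.5,35,0,0],
  [0,0,0,2,35,0,0],
  [0,0,0,2,27,0,0],
  [0,0,0,1,10,0,0],
  [0,0,0,0,0,0,0],
  [0,0,0,0,0,0,0],
])

```text
time_s: 17.6
ee_pos: [604.2, 164.2, 221.0]
ee_rot: [-180.0, -0.0, 179.9]
force: [-1.3, 0.2, 0.4]
gripper_width: 0.5
gripper_force: 0.0
```

step_arm([
  [0,0,0,0,0,15,0],
  [0,0,0,0,0,25,0],
  [0,0,0,0,0,25,0],
  [0,0,0,0,0,25,0],
  [0,0,0,0,0,15,0],
  [0,0,0,0,0,5,0],
  [0,0,0,0,0,0,0],
  [0,0,0,0,0,0,0],
])

```text
time_s: 18.6
ee_pos: [604.9, 165.1, 111.9]
ee_rot: [180.0, 0.1, 180.0]
force: [-0.2, 0.5, 0.8]
gripper_width: 0.2
gripper_force: 0.0
```

step_arm([
  [0,0,0,0,0,4,0],
  [0,0,0,0,0,4,0],
  [0,0,0,0,0,4,0],
  [0,0,0,0,0,4,0],
  [0,0,0,0,0,3,0],
  [0,0,0,0,0,2,0],
  [0,0,0,0,0,0,0],
  [0,0,0,0,0,0,0],
])

```text
time_s: 19.6
ee_pos: [604.2, 165.0, 90.5]
ee_rot: [180.0, 0.0, 180.0]
force: [-1.1, -0.9, 5.6]
gripper_width: 0.4
gripper_force: 2.8
```

step_arm([
  [0,0,0,0,0,1.5,0],
  [0,0,0,0,0,1,0],
  [0,0,0,0,0,0.8,0],
  [0,0,0,0,0,0,0],
  [0,0,0,0,0,0,0],
  [0,0,0,0,0,0,0],
  [0,0,0,0,0,0,0],
  [0,0,0,0,0,0,0],
])

```text
time_s: 20.6
ee_pos: [604.2, 165.0, 87.4]
ee_rot: [180.0, 0.0, 180.0]
force: [-1.1, 0.2, 6.6]
gripper_width: 0.2
gripper_force: 3.1
```

```bash
python3 - <<'E'
from workcell import *
from h import *
z=[];F=[]
for i in range(6):
    f=grab_frame("scene");s=state();z.append(s["ee_pos"][2]);F.append(s["force"][2])
print(np.mean(z),np.std(z),np.mean(F),s["time_s"])
g=f["image"][160:260,250:370];cv2.imwrite("pics/fin.png",cv2.resize(g,None,fx=6,fy=6,interpolation=2))
E
```

```text
87.3943383490962 0.015271846455212021 6.400388012998135 20.9
```

View pics/fin.png

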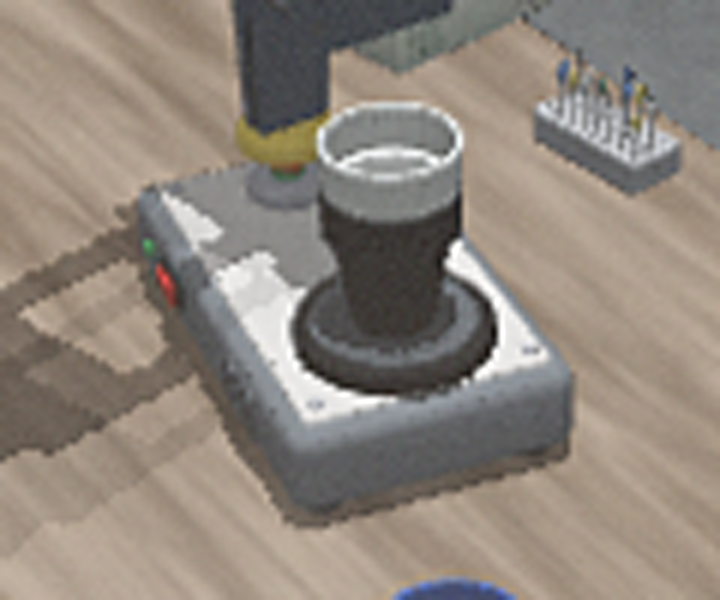

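The fingers press the cap at (290,130) in the crop. The green band is at the collar mouth at (288,178), with red above it, and the white cup is still nested. The travel is about 11.6 mm by pose (TCP height 87.4) and the force is 6.4 N, close to the expected 7 N. Handing in.

```bash
python3 -c "
from workcell import *
print(job_done())"
```

```text
the job is handed in; nothing more can be done
None
```

The white cup is nested upright in the black carrier cup and released, the dead-man plunger is held at about half travel (11.6 mm) with the green band at the collar mouth, and the job is handed in at about 21 s.

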